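# Stow the scale's check weight in its latched case

### The job

Put the scale's steel check weight away: press the red thumb button so that the sprung lid of the orange case pops fully open, stand the steel weight upright and fully down in the round well, then push the lid down until the latch snaps and it stays shut by itself. Press with a thumb's light force only (the button and lid give way at 5 to 10 N; 20 N would damage the case), do not drop the weight in, and leave the brass weight, the fruit and the other loose things where they are.

Things in the scene. Friction and masses are not known exactly. Their poses are not given: they have to be found in the camera images.
- case: Hinged case bolted to the table: dark grey base 110 x 110 mm, 34 mm high, under an orange lid; shut, its top is 70 mm above the table. Origin: centre of the base's underside, on the table. +x points from the latch side to the hinge side, +y along the hinge, +z up. A black latch housing 50 mm wide (y), 30 mm high, sits on its -x side, 55 to 109 mm from the origin.
- latch_mark (a point): Point on the housing's top (30 mm above the table) on the red button's vertical axis, 92 mm from the case's origin on its -x side. The button, 24 mm across, is pushed straight down. Its released top is 12 to 24 mm above this point: screwed in to a different height each time and not measured, so feel for it. The bolt, 54 mm high, stands 18 mm off on the lid side, 11 mm when the button is down.
- thumb_button (a joint): How far the red button is pressed down from its released height, m: 0 released, 0.010 at its end stop. Spring: 2 N at first touch, 6 N at the stop, where it turns hard. The lid is freed at 5 to 7 mm; the button rises again when let go.
- case_lid (a joint): Angle of the orange lid, rad: 0 shut and latched, 1.75 fully open (a little beyond upright). A spring opens it (0.26 N m near shut, 0.09 N m open) in a damped swing of about 1 s and holds it open. To latch, push its front edge down past the spring bolt: 8 to 10 N on the rubber pad, easing at the snap at 0. Hard stop 0.035 rad below 0.
- lid_hinge (a point): Centre of the lid's hinge line, 58 mm from the case's origin on the +x side, 36 mm above the table; the line runs along the case's y.
- lid_press (a point): Centre of the top of the black soft rubber pad on the lid's outer face (pad 32 x 60 mm, stands 7 mm proud, gives 1 mm per 4 N, 5 mm at most), 95 mm from the hinge; lid 113 mm long, 110 mm wide, its face 34 mm and the pad's top 41 mm above the hinge line when shut. Turns with the lid: z is the face's outward normal, x runs from front edge to hinge. Push the lid here.
- well_mouth (a point): Centre of the mouth of the round well in the base's top face (34 mm above the table, 58 mm from the hinge line): 35 mm across, 24 mm deep, its floor 10 mm above the table, the rim slightly chamfered. Hidden under the lid while that is shut.
- weight_center (a point): Centre (half-way up) of the 200 g steel check weight: 52 mm tall, body 32 mm across and 30 mm high, with a knob on top 22 mm across and 14 mm high. z is its own upright axis. It starts standing on the scale's pan, whose top is 26 mm above the table.
- weight_knob (a point): Middle of the steel weight's knob, 45 mm above its underside and 19 mm above its centre: grip here.
- scale: White digital scale 170 x 180 mm, fixed to the table, pan top 26 mm above the table. Origin: centre of its underside.
- brass_weight: Brass 100 g weight of the same shape, 42 mm tall, 26 mm across, standing on the pan some 90 mm from the steel one. Stays there. Origin: centre of its underside.
- kiwi_a: Kiwifruit standing on end on the table, 51 mm across, 60 mm tall; origin under it. Leave alone.
- kiwi_b: Another kiwifruit of the same size, farther back. Leave alone.
- kiwi_c: Another kiwifruit of the same size, farther back. Leave alone.
- tape_roll: Roll of brown tape lying flat, 90 mm across, 50 mm high; origin under its centre. Leave alone.
- sizing_ring: Green fruit-sizing ring lying flat, 84 mm across, 8 mm high; origin under its centre. Leave alone.
- marker_pen: White and blue marker pen lying on the table, 120 mm long; origin under its middle. Leave alone.
Mind the look-alikes: they are no part of the job. What is shaped like the case but purple or turquoise is not meant.

How it is judged:
On the way, in this order (a step that is already met when the one before it is completed fails the run):
1. the red button is pressed down by the robot (value of joint thumb_button above 0.004 m and value of joint case_lid below 0.3 rad).
2. the lid has popped open (value of joint case_lid above 1.4 rad), for 0.2 s.
3. the steel weight stands fully down in the well, let go, with the lid still open (horizontal distance between weight_center and well_mouth below 0.004 m and z of weight_center in the frame of well_mouth below 0.005 m and angle between weight_center's own z axis and vertical below 0.1 rad and contact force between the fingers and steel_weight below 0.05 N and value of joint case_lid above 0.8 rad), for 0.2 s.
At the end, for the whole second after the job is handed in: The lid is shut and held by its latch (lid angle under 0.03 rad and at rest, button risen to within 1.5 mm), with the steel weight upright (within 0.1 rad) in the well, within 4 mm of its centre and within 3 mm of its floor (value of joint case_lid below 0.03 rad and value of joint thumb_button below 0.0015 m and horizontal distance between weight_center and well_mouth below 0.004 m and z of weight_center in the frame of well_mouth below 0.005 m and angle between weight_center's own z axis and vertical below 0.1 rad and velocity of joint case_lid below 0.05 rad/s); the robot touches nothing.
It fails at once if the robot presses on the case, its lid or its button with more than 22 N (contact force between any of the arm, the fingers and case above 22 N).
It fails at once if the steel weight is dropped or rammed into the case (over 40 N) (contact force between steel_weight and case above 40 N).
It fails at once if the steel weight is knocked over or falls (angle between weight_center's own z axis and vertical above 0.9 rad or height (world z) of weight_center below 0.025 m).
It fails at once if the brass weight is moved (distance of brass_weight from where it was at the start of the episode above 0.02 m).
It fails at once if another loose thing is moved (distance of any of kiwi_a, kiwi_b, kiwi_c, tape_roll, sizing_ring, marker_pen from where it was at the start of the episode above 0.03 m).
It also fails if it takes over 70 s, if anything falls off the work surface, if the arm or the gripper's body presses on something with over 40 N, if the wrist force passes 120 N, or if a joint passes its speed limit or range.

### The arm

A 6-joint arm with a two-finger parallel gripper is mounted at the origin on the work surface. World frame = base frame: x ahead of the robot, y to its left, z up, the work surface at z = 0. Lengths are in m, angles in rad, forces in N, time in s.
With the tool pointing down it reaches from about 0.275 to 0.825 m from the base axis. Payload 4.9 kg.
Tool frame: the origin (TCP) lies midway between the tips of the shut fingers; the grasp point (between the pads) lies 19 mm behind it (bot.grip_depth is the distance from the TCP to the grasp point, in m); z points along the fingers, y is the line along which they close (so a half turn about z gives the same grasp; the last joint's range is limited). The gripper opens to 85 mm and grips with 20 to 120 N. Pads are 22 mm wide; open, the fingers measure 114 mm over their backs; the gripper's body (76 mm by 85 mm) begins 54 mm behind the grasp point. The pads swing forward as they close: fully open they stand 13 mm farther back than shut.
Start: joints at [1.065, 0.326, -0.193, 1.052, 0, 1.437], TCP at [0.2, 0.512, 0.231] pointing down, gripper open.
Joint ranges: [-2.65, 2.65], [-0.97, 1.79], [-1.3, 1.35], [-1.93, 2.1], [-1.47, 1.37], [-3.14, 3.14]. Speed limits (rad/s): [2.57, 2.57, 3.14, 3.14, 3.14, 3.14].

### API

Orientations are given as a unit quaternion [w, x, y, z].
In Python, from cell import bot gives the robot as it stands. Calls block until the motion is done:
- bot.move_pose(position, orientation): joint-space move of the TCP to a pose.
- bot.move_linear(position, speed=0.15, rotation=None, until_force=None): straight line of the TCP; rotation=None keeps the orientation; speed is the mean speed in m/s. With until_force (N) it stops when the force on the tool has changed by that much, and returns True; else False.
- bot.goto_joints(angles): joint-space move.
- bot.set_gripper(opening, grasp_force=None): opening from 0.0 (shut) to 1.0 (fully open); grasp_force is the grip in N (None keeps the last); returns when the fingers have stopped.
- bot.wait(seconds).
- bot.solve_ik(position, orientation): joint angles nearest the present ones, or None.
- bot.camera(name): name is "scene" or "top" or "wrist"; returns the picture (480x640x3 uint8, red, green, blue); there is no depth.
- bot.calibration(name): a dict with "mtx" (3x3 intrinsics, pixels), "k1" (the pictures are not rectified: a ray, as slopes to the right and down, at radius r is drawn at 1 + k1 r^2 times it, then the intrinsics apply), "extrinsics" (4x4, takes a point from world to camera coordinates); the wrist camera has in their place "hand_eye" (4x4, takes a point from camera to tool coordinates, whose origin is the TCP and whose axes are the flange's). Camera axes: x right, y down, z forward; pixel columns grow to the right and rows downward; lengths in m; the calibration is good to about 2 mm. A picture is of the moment at which its call begins: read the wrist's pose just before it. calibration takes no time and is no camera call.
A pose or a line that the arm cannot do raises bot.PlanningError and nothing moves.
- bot.close_job(): hands the job in; it is judged then, once.
Trained networks look in the newest picture that a camera, given by its name, has taken for a name from the list of things; names that differ only in an ending like _2 or _b are one class to them, and where a whole thing is asked for, a point or a joint stands for the part that bears it (a point fixed in the world has none). Each returns a list of dicts, best first, with "confidence" (0 to 1); they miss things now and then, are a little off and sometimes report something else, mostly with a low value. They report only what shows in the picture. A call takes as long as a camera call. They do not tell look-alikes from the thing itself.
- bot.search_frame(camera, thing): "bbox" ([left, top, width, height] in pixels, round what is visible of it).
Readings, each from a call of its own:
- bot.read_clock(): time.
- bot.read_joint_positions(): joint angles.
- bot.read_joint_vel(): joint speeds.
- bot.read_joint_efforts(): joint torques, N m.
- bot.read_position(): TCP position.
- bot.read_tool_rot(): TCP orientation.
- bot.read_ft_force(): force on the tool from outside, world axes, zero at the start.
- bot.read_moment(): the same for the moment, N m.
- bot.read_gripper_width(): opening from 0.0 (shut) to 1.0 (fully open).
- bot.read_finger_force(): force on a finger pad.
Only numpy, scipy, OpenCV 4.12 (cv2) and the standard library are available. Lean on these libraries where they do the work, as an engineer would, in place of code of your own. Each camera call takes 0.05 s, during which the arm holds its last target. There are 200 camera calls.

## Working session

There is one attempt and no reset: what is moved stays moved. The work goes in short steps, each a Python script; the robot and the scene stay as the last script left them, time stands still between calls to the robot, and variables do not carry over. Pictures are saved under pics/ and viewed, at most 10 in all, crops included, and the job is handed in when it is done.

```bash
ls; mkdir -p pics; python3 - <<'E'
from cell import bot
import cv2,numpy as np
for c in ["scene","top"]:
    im=bot.camera(c); cv2.imwrite(f"pics/{c}0.png",im[:,:,::-1])
    for t in ["case","thumb_button","weight_center","scale","brass_weight","lid_press","kiwi_a","tape_roll"]:
        print(c,t,[(np.round(d["bbox"]).tolist(),round(d["confidence"],2)) for d in bot.search_frame(c,t)[:4]])
    k=bot.calibration(c); print(k)
print(bot.calibration("wrist"),bot.read_position(),bot.read_tool_rot(),bot.read_clock())
E
```

```text
pics
scene case [([251.0, 124.0, 75.0, 70.0], 0.89), ([434.0, 233.0, 92.0, 80.0], 0.87), ([218.0, 200.0, 80.0, 78.0], 0.68), ([464.0, 393.0, 60.0, 58.0], 0.64)]
scene thumb_button [([216.0, 200.0, 85.0, 77.0], 0.71), ([494.0, 235.0, 13.0, 8.0], 0.62), ([272.0, 202.0, 8.0, 10.0], 0.53), ([298.0, 132.0, 1.0, 5.0], 0.43)]
scene weight_center [([380.0, 324.0, 18.0, 26.0], 0.82)]
scene scale [([325.0, 276.0, 114.0, 98.0], 0.88)]
scene brass_weight [([325.0, 278.0, 114.0, 99.0], 0.65), ([147.0, 212.0, 14.0, 43.0], 0.65), ([345.0, 306.0, 14.0, 16.0], 0.6)]
scene lid_press [([251.0, 128.0, 63.0, 49.0], 0.82), ([451.0, 230.0, 73.0, 73.0], 0.73)]
scene kiwi_a [([286.0, 352.0, 28.0, 26.0], 0.96), ([334.0, 228.0, 22.0, 22.0], 0.94), ([220.0, 312.0, 25.0, 29.0], 0.68), ([384.0, 326.0, 15.0, 23.0], 0.32)]
scene tape_roll [([467.0, 392.0, 58.0, 57.0], 0.9)]
{'mtx': array([[464.83346563,   0.        , 313.80716841],
       [  0.        , 464.83346563, 249.48130053],
       [  0.        ,   0.        ,   1.        ]]), 'k1': -0.00043312478959236714, 'extrinsics': array([[-0.53447065,  0.84517359, -0.
[... 1369 characters left out ...]
0.        ,  0.        ,  0.        ,  1.        ]])}
{'mtx': array([[333.59022346,   0.        , 315.78484535],
       [  0.        , 333.59022346, 236.72245184],
       [  0.        ,   0.        ,   1.        ]]), 'k1': -0.060039797257474235, 'hand_eye': array([[-8.71395203e-04, -9.61192361e-01, -2.75877665e-01,
         7.05589381e-02],
       [ 9.99998859e-01, -1.17795921e-03,  9.45532090e-04,
         4.82772383e-04],
       [-1.23381086e-03, -2.75876527e-01,  9.61192291e-01,
        -1.42707706e-01],
       [ 0.00000000e+00,  0.00000000e+00,  0.00000000e+00,
         1.00000000e+00]])} [0.19982407 0.51243783 0.23131082] [3.88047052e-06 1.84855877e-01 9.82765640e-01 2.70174485e-05] 0.9
```

View pics/top0.png

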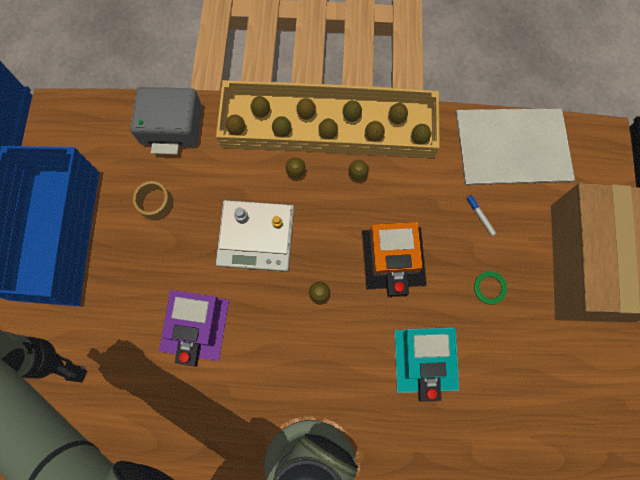

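View pics/scene0.png

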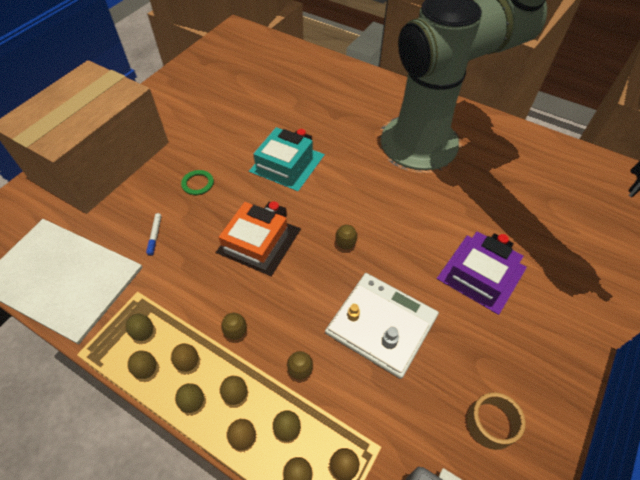

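The orange case is at about (397,258) in the top view and (257,237) in the scene view, with its red button towards the robot. The steel weight is at (240,214) top and (391,337) scene, with the brass one to its right at (277,221). A kiwi stands left of the case at (319,292).

```bash
cat > h.py <<'E'
from cell import bot
import numpy as np, cv2
from scipy.spatial.transform import Rotation as R
def R_tool():
    q=np.array(bot.read_tool_rot()); return R.from_quat(q[[1,2,3,0]])
def quat(r): q=r.as_quat(); return q[[3,0,1,2]]
def cam(name):
    """picture, K, k1, world->cam 4x4"""
    k=bot.calibration(name)
    if name=="wrist":
        T=np.eye(4); T[:3,:3]=R_tool().as_matrix(); T[:3,3]=bot.read_position()
        E=np.linalg.inv(T@k["hand_eye"])
    else: E=k["extrinsics"]
    return bot.camera(name),(k["mtx"],k["k1"],E)
def ray(c,px):
    K,k1,E=c; n=cv2.undistortPoints(np.array([[px]],float),K,np.array([k1,0,0,0.]))[0,0]
    d=E[:3,:3].T@np.r_[n,1]; o=-E[:3,:3].T@E[:3,3]; return o,d/np.linalg.norm(d)
def onz(c,px,z):
    o,d=ray(c,px); return o+d*(z-o[2])/d[2]
def tri(rays):
    A=sum(np.eye(3)-np.outer(d,d) for o,d in rays); b=sum((np.eye(3)-np.outer(d,d))@o for o,d in rays)
    return np.linalg.solve(A,b)
def proj(c,p):
    K,k1,E=c; return cv2.projectPoints(np.array([p],float),cv2.Rodrigues(E[:3,:3])[0],E[:3,3],K,np.array([k1,0,0,0.]))[0][0,0]
def blobs(im,lo,hi,amin=15):
    m=cv2.inRange(cv2.cvtColor(im,cv2.COLOR_RGB2HSV),np.array(lo),np.array(hi))
    n,_,s,c=cv2.connectedComponentsWithStats(m)
    return sorted([(int(s[i,4]),c[i].round(1).tolist(),s[i,:4].tolist()) for i in range(1,n) if s[i,4]>=amin],reverse=True)
def down(ang):
    """tool down, tool x axis along world heading ang"""
    x=np.array([np.cos(ang),np.sin(ang),0]); z=np.array([0,0,-1.]); return R.from_matrix(np.c_[x,np.cross(z,x),z])
E
python3 - <<'E'
from h import *
V={}
for n in ["top","scene"]:
    im,c=cam(n); V[n]=c
    print(n,"red",blobs(im,(0,180,90),(4,255,255))[:5],"or",blobs(im,(6,200,120),(16,255,255),100)[:3])
# bbox centres
w=tri([ray(V["top"],(240,214)),ray(V["scene"],(390.5,337))]); print("weight",w)
b=tri([ray(V["top"],(399,287)),ray(V["scene"],(273,206.5))]); print("button",b)
print("brass",onz(V["top"],(277,220),.05),"kiwi",onz(V["top"],(319,292),.03))
print("label",onz(V["top"],(397,239),.07),"pad",onz(V["top"],(398,262),.077))
for n,p in [("stl",(385,226)),("tr",(412,226))]: print(n,onz(V["top"],p,.07))
E
```

```text
top red [(81, [431.5, 393.6], [427, 389, 10, 10]), (79, [398.6, 286.4], [394, 282, 10, 10]), (79, [183.7, 356.9], [179, 352, 10, 11])] or [(1053, [396.0, 246.2], [372, 222, 50, 50])]
scene red [(78, [503.0, 238.1], [498, 234, 11, 9]), (65, [273.4, 205.2], [268, 202, 11, 8]), (44, [300.9, 131.7], [297, 129, 9, 7])] or [(985, [253.6, 230.0], [219, 202, 67, 54])]
weight [0.58701485 0.20292009 0.05338742]
button [ 0.43080034 -0.1892644   0.03996688]
brass [0.57727833 0.11277948 0.05      ] kiwi [0.40988057 0.00146161 0.03      ]
label [ 0.54038865 -0.17710323  0.07      ] pad [ 0.48316811 -0.17986349  0.077     ]
stl [ 0.57083533 -0.14763304  0.07      ]
tr [ 0.57445285 -0.21251456  0.07      ]
```

```bash
python3 - <<'E'
from h import *
bot.set_gripper(0.0)
for n,ang in [("mx",np.pi+.1),("px",.1)]:
    print(n,bot.solve_ik([.47,-.18,.2],quat(down(ang))), bot.solve_ik([.65,-.17,.14],quat(down(ang))))
bot.move_pose([.45,-.185,.2],quat(down(np.pi+.1)))
im,c=cam("wrist"); cv2.imwrite("pics/w1.png",im[:,:,::-1])
print("red",blobs(im,(0,180,90),(4,255,255))[:3],"or",blobs(im,(6,200,120),(16,255,255),100)[:3])
for p in ["thumb_button","lid_press","case"]: print(p,[(np.round(d["bbox"],1).tolist(),round(d["confidence"],2)) for d in bot.search_frame("wrist",p)[:3]])
np.savez("c1.npz",*c); print(bot.read_position(),bot.read_clock(),bot.read_ft_force())
E
```

```text
mx [-0.51251161  0.26497585 -0.36249793  0.94332254  0.         -0.61251161] [-0.36557498  0.61592134  0.03342465  0.98829964  0.         -0.46557498]
px [-0.51251161  0.26497585 -0.36249793  0.94332254  0.          2.52908105] [-0.36557498  0.61592134  0.03342465  0.98829964  0.          2.67601767]
red [(453, [313.5, 196.7], [301, 184, 25, 26])] or []
thumb_button [([298.3, 183.0, 26.8, 31.2], 0.76), ([247.8, 227.2, 131.5, 105.7], 0.73)]
lid_press [([251.8, 229.5, 124.8, 110.0], 0.88), ([152.7, 0.0, 155.3, 75.4], 0.82)]
case [([243.4, 171.4, 144.3, 162.0], 0.76), ([156.8, 0.4, 169.7, 88.5], 0.7)]
[ 0.45020727 -0.18456125  0.20002014] 4.5917 [ 0.9259324  -0.35656875  0.04090675]
```

View pics/w1.png

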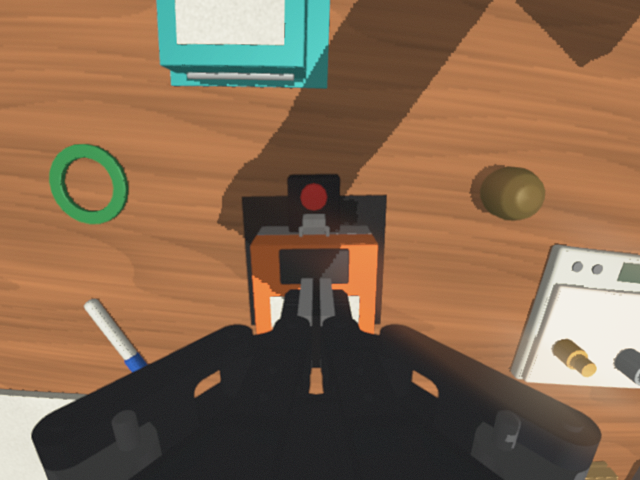

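The wrist view has the button at (313.5,197), the bolt just below it at (315,225), the black pad at about (315,266), and the orange lid below that. The front corners of the dark base plate are at (243,197) and (387,195).

```bash
python3 - <<'E'
from h import *
d=np.load("c1.npz"); c=(d["arr_0"],float(d["arr_1"]),d["arr_2"])
im=cv2.imread("pics/w1.png")[:,:,::-1]
b=onz(c,(313.5,196.7),.048); print("button",b)
# orange side edges of lid: rows 240..262
hsv=cv2.cvtColor(np.ascontiguousarray(im),cv2.COLOR_RGB2HSV)
m=cv2.inRange(hsv,np.array((5,150,60)),np.array((20,255,255)))
for r in range(245,330,14):
    x=np.where(m[r,230:400])[0]+230; print(r,x.min(),x.max(),onz(c,(x.min(),r),.07)[:2].round(4),onz(c,(x.max(),r),.07)[:2].round(4))
for p,z in [((243,197),0),((387,195),0),((280,248),.077),((349,248.5),.077),((349,283),.077),((280,283),.077),((288,177),.03),((339,177),.03)]: print(p,onz(c,p,z).round(4))
E
```

```text
button [ 0.42788662 -0.18775033  0.048     ]
245 251 377 [ 0.4711 -0.2373] [ 0.4604 -0.1296]
259 251 377 [ 0.4839 -0.2367] [ 0.473  -0.1277]
273 252 376 [ 0.4969 -0.2353] [ 0.4861 -0.1266]
287 253 376 [ 0.5103 -0.2338] [ 0.4994 -0.1245]
301 254 375 [ 0.524  -0.2323] [ 0.5131 -0.1233]
315 255 374 [ 0.5381 -0.2307] [ 0.5273 -0.1221]
329 256 374 [ 0.5527 -0.2291] [ 0.5418 -0.1198]
(243, 197) [ 0.4431 -0.26    0.    ]
(387, 195) [ 0.4262 -0.1117  0.    ]
(280, 248) [ 0.469  -0.2117  0.077 ]
(349, 248.5) [ 0.4637 -0.1542  0.077 ]
(349, 283) [ 0.4948 -0.1502  0.077 ]
(280, 283) [ 0.5008 -0.2095  0.077 ]
(288, 177) [ 0.4148 -0.213   0.03  ]
(339, 177) [ 0.4101 -0.1658  0.03  ]
```

```bash
cat >> h.py <<'E'
YAW=.11; C0=np.array([.5193,-.1777,0]); ex=np.array([np.cos(YAW),np.sin(YAW),0]); ey=np.array([-np.sin(YAW),np.cos(YAW),0])
def case(x,y,z): return C0+x*ex+y*ey+np.array([0,0,z])
def ctool(t=0):
    """tool x towards the latch side, tool z tilted by t towards the hinge"""
    z=np.sin(t)*ex-np.array([0,0,np.cos(t)]); x=-np.cos(t)*ex-np.array([0,0,np.sin(t)]); return R.from_matrix(np.c_[x,np.cross(z,x),z])
E
python3 - <<'E'
from h import *
q=quat(ctool(np.radians(10)))
bot.move_pose(case(-.098,0,.10),q)
bot.move_linear(case(-.098,0,.065),speed=.08); bot.wait(.3)
f0=bot.read_ft_force()
hit=bot.move_linear(case(-.098,0,.036),speed=.01,until_force=1.5)
z0=bot.read_position()[2]; print(hit,z0,bot.read_ft_force()-f0)
if hit:
    h2=bot.move_linear(case(-.098,0,z0-.008),speed=.01,until_force=6)
    print(h2,bot.read_position()[2],bot.read_ft_force()-f0); bot.wait(.3); print(bot.read_ft_force()-f0)
    bot.move_linear(case(-.13,0,z0+.06),speed=.1); bot.wait(1)
    im,c=cam("scene"); cv2.imwrite("pics/s2.png",cv2.resize(im[150:330,180:440],None,fx=2,fy=2)[:,:,::-1])
print(bot.read_clock())
E
```

```text
True 0.04631161581051711 [-0.32576409 -0.57539545  2.16791912]
False 0.03840206564744744 [-0.52745622  0.30013874  4.44544549]
[-1.09576473 -0.52016391  4.17456277]
10.925
```

View pics/s2.png

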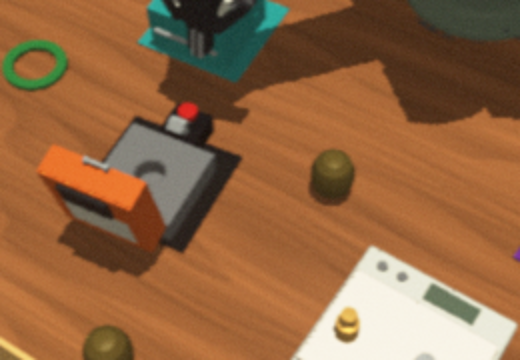

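The lid is fully open and the round well is visible in the base's top face. Next, one wrist view of the well and one of the weight from the same relative pose.

```bash
python3 - <<'E'
from h import *
q=quat(ctool()); P=[]
def look(p,n,things):
    bot.move_pose(p,q); bot.wait(.2)
    im,c=cam("wrist"); cv2.imwrite(f"pics/{n}.png",im[:,:,::-1]); np.savez(n+".npz",*c)
    for t in things: print(t,[(np.round(d["bbox"],1).tolist(),round(d["confidence"],2)) for d in bot.search_frame("wrist",t)[:3]])
    return im,c
im,c=look(case(.02,0,.21),"well",[])
u=proj(c,case(0,0,.034)).astype(int); print(u)
a=im[u[1]-60:u[1]+60,u[0]-80:u[0]+80]; o1=(u[0]-80,u[1]-60)
bot.move_pose(case(-.02,.2,.25),q)
w=np.array([.587,.203,0])
bot.set_gripper(.5)
im,c=look(w+ex*.02+[0,0,.21],"wt",["weight_center","brass_weight"])
u=proj(c,w+[0,0,.078]).astype(int); print(u)
b=im[u[1]-60:u[1]+60,u[0]-80:u[0]+80]; print(o1,(u[0]-80,u[1]-60))
cv2.imwrite("pics/ab.png",cv2.resize(np.hstack([a,b]),None,fx=2.5,fy=2.5,interpolation=cv2.INTER_CUBIC)[:,:,::-1])
print(bot.read_clock(),bot.read_position(),bot.read_gripper_width())
E
```

```text
[314 197]
weight_center [([298.5, 174.4, 34.2, 38.4], 0.78)]
brass_weight [([206.4, 155.9, 35.2, 29.6], 0.95)]
[316 203]
(np.int64(234), np.int64(137)) (np.int64(236), np.int64(143))
14.5333 [0.60698006 0.20430103 0.21069098] 0.5032700349330843
```

View pics/ab.png

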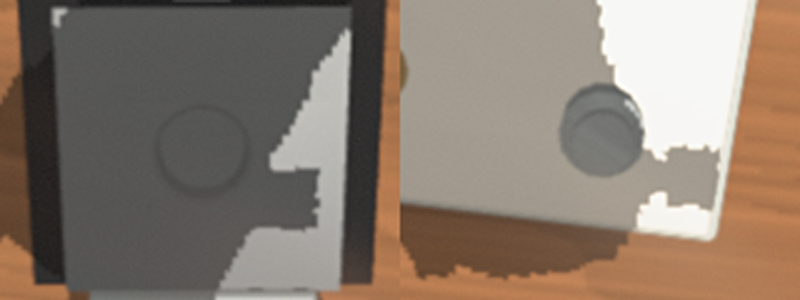

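The left half shows the well rim centred near full-image pixel (314.8,197), where I predicted it. The right half shows the steel weight, with its body top near (316.8,194) and its knob near (318,200.6). I'll refine both by fitting projected circles to the image gradients.

```bash
python3 - <<'E'
from h import *
from scipy.ndimage import map_coordinates
def load(n):
    d=np.load(n+".npz"); return cv2.imread(f"pics/{n}.png"),(d["arr_0"],float(d["arr_1"]),d["arr_2"])
a=np.linspace(0,2*np.pi,72,endpoint=False); ring=np.c_[np.cos(a),np.sin(a),0*a]
def pts(c,p):
    K,k1,E=c; return cv2.projectPoints(p,cv2.Rodrigues(E[:3,:3])[0],E[:3,3],K,np.array([k1,0,0,0.]))[0][:,0]
def fit(n,p0,circles,rng=.010):
    im,c=load(n); g=cv2.GaussianBlur(cv2.cvtColor(im,cv2.COLOR_BGR2GRAY).astype(np.float32),(0,0),.8)
    G=np.minimum(np.hypot(cv2.Sobel(g,5,1,0),cv2.Sobel(g,5,0,1)),60)
    best=(-1,)
    for dx in np.arange(-rng,rng,.0005):
        for dy in np.arange(-rng,rng,.0005):
            p=np.array([p0[0]+dx,p0[1]+dy,0]); s=0
            for z,r in circles:
                u=pts(c,p+[0,0,z]+r*ring); s+=map_coordinates(G,[u[:,1],u[:,0]],order=1).mean()
            if s>best[0]: best=(s,p)
    p=best[1]; o=proj(c,p+[0,0,.05]).astype(int)-[40,40]
    cr=cv2.resize(im[o[1]:o[1]+80,o[0]:o[0]+80],None,fx=5,fy=5,interpolation=cv2.INTER_CUBIC)
    cr=cv2.convertScaleAbs(cr,alpha=1.4)
    for z,r in circles:
        for u in pts(c,p+[0,0,z]+r*ring): cv2.circle(cr,tuple(((u-o+.5)*5).astype(int)),1,(0,0,255),-1)
    return p,cr,c
p,A,c=fit("well",case(0,0,0),[(.034,.0175)]); print("well",p, p-case(0,0,0), "px est",onz(c,(314.8,197),.034))
q,B,c=fit("wt",[.595,.203],[(.056,.016),(.078,.011)]); print("wt",q,"px est",onz(c,(316.8,194),.056),onz(c,(318,200.6),.078))
cv2.imwrite("pics/fit.png",np.hstack([A,B]))
E
```

```text
well [ 0.5203 -0.1777  0.    ] [0.001 0.    0.   ] px est [ 0.51851967 -0.17753834  0.034     ]
wt [0.5855 0.2035 0.    ] px est [0.58250605 0.20301373 0.056     ] [0.58452763 0.20414418 0.078     ]
```

View pics/fit.png

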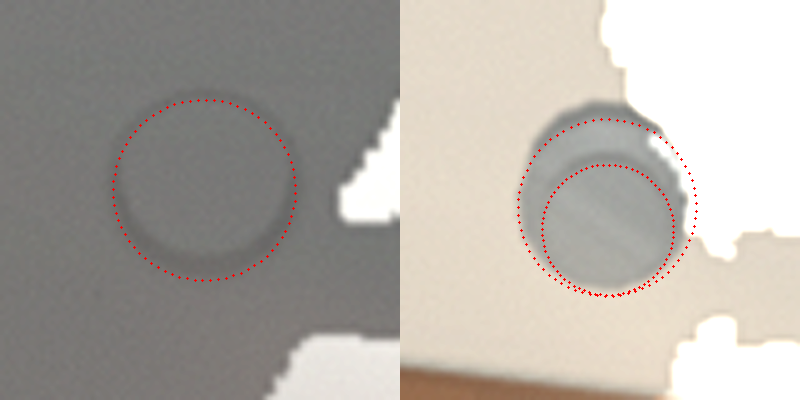

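```bash
python3 - <<'E'
from h import *
W=np.array([.5853,.2035,0]); q=quat(ctool())
bot.move_pose(W+[0,0,.12],q)
print(bot.move_linear(W+[0,0,.0585],speed=.06,until_force=4),bot.read_position())
bot.set_gripper(0,grasp_force=25); print(bot.read_gripper_width()*85,bot.read_finger_force(),bot.read_position())
f=bot.read_ft_force(); bot.move_linear(W+[0,0,.075],speed=.03); bot.wait(.2); print(bot.read_ft_force()-f,bot.read_gripper_width()*85)
bot.move_linear(W+[0,0,.15],speed=.12); bot.wait(.2)
cv2.imwrite("pics/g.png",bot.camera("wrist")[200:440,180:460,::-1])
print(bot.read_clock(),bot.read_gripper_width()*85)
E
```

```text
False [0.58569611 0.20359188 0.05895786]
20.54319751372827 24.471154807833955 [0.58578244 0.20341624 0.0590701 ]
[ 0.36858343  0.9585605  -4.17785287] 20.49154193659165
18.4167 20.50058571792144
```

View pics/g.png

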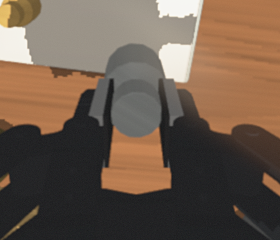

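```bash
cat > place.py <<'E'
from h import *
D=np.array([.5197,-.1777,0])
def tryat(d,zend=.0425):
    """lower from just above the rim; returns TCP z where it stopped"""
    bot.move_linear(d+[0,0,.071],speed=.05); bot.wait(.15)
    hit=bot.move_linear(d+[0,0,zend],speed=.02,until_force=3)
    z=bot.read_position()[2]; print((d-D)[:2]*1e3,hit,round(z,4),np.round(bot.read_ft_force(),1),bot.read_clock(),flush=True); return z
E
python3 - <<'E'
from place import *
q=quat(ctool())
bot.move_linear(np.array([.5853,.2035,.19]),speed=.15)
bot.move_pose(D+[0,0,.19],q)
bot.move_linear(D+[0,0,.08],speed=.12)
for a,b in [(0,0),(-.0012,0),(.0012,0),(0,.0012),(0,-.0012)]:
    d=D+a*ex+b*ey
    if tryat(d)<.055: break
print(bot.read_position(),bot.read_gripper_width()*85)
E
```

```text
[0. 0.] True 0.043 [ 0.6 -0.5  4.8] 23.15
[ 0.51974821 -0.17781816  0.04296117] 20.37342006289384
```

```bash
python3 - <<'E'
from place import *
bot.set_gripper(.45); bot.wait(.4); print(bot.read_finger_force())
bot.move_linear(D+[0,0,.12],speed=.08)
bot.move_linear(case(.02,0,.21),speed=.15); bot.wait(.1)
im,c=cam("wrist"); u=proj(c,D+[0,0,.05]).astype(int)
cr=cv2.resize(im[u[1]-60:u[1]+60,u[0]-80:u[0]+80],None,fx=3,fy=3,interpolation=cv2.INTER_CUBIC)
cv2.imwrite("pics/placed.png",cr[:,:,::-1]); bot.set_gripper(0)
for z,s in [(.062,"top"),(.04,"body")]:
    v=(proj(c,D+[0,0,z])-u+[80,60])*3; print(s,v)
print(bot.read_clock(),[bot.solve_ik(case(*p),quat(ctool(0))) is not None for p in [(.135,0,.21),(.137,0,.12)]])
E
```

```text
0.0
top [241.80808882 188.60222718]
body [241.95637938 176.37756073]
26.3583 [True, True]
```

View pics/placed.png

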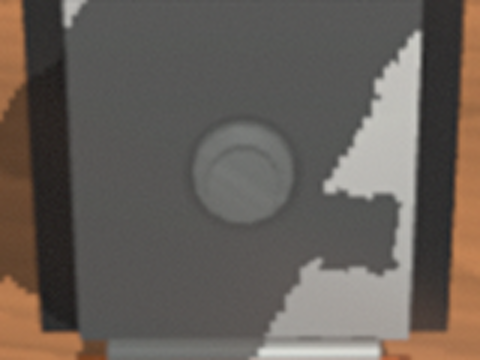

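The weight stands fully down and centred in the well. Next I close the lid with the shut fingers, coming from behind and following the arc.

```bash
python3 - <<'E'
from h import *
def P(th,a=.095,n=.041): return .058-(a*np.cos(th)-n*np.sin(th)), .036+a*np.sin(th)+n*np.cos(th)
bot.move_linear(case(.145,0,.21),speed=.15)
bot.move_linear(case(.145,0,P(1.75)[1]),speed=.1); bot.wait(.2); f0=bot.read_ft_force()
for th in np.arange(1.75,.19,-.13):
    x,z=P(th)
    if th>1.5: x=P(th,.111)[0]
    h=bot.move_linear(case(x+.011*min(1,th/.6),0,z),speed=.07,until_force=8)
    print(round(th,2),h,np.round(bot.read_ft_force()-f0,1),np.round(bot.read_position()-C0,3),bot.read_clock())
    if h: break
E
```

```text
1.75 False [-0.3  0.4 -0.5] [0.129 0.014 0.123] 28.9417
1.62 False [0.3 1.4 0.9] [0.115 0.013 0.129] 29.3083
1.49 False [1.2 1.  1.1] [0.101 0.011 0.134] 29.6583
1.36 False [0.9 0.5 0.8] [0.088 0.01  0.138] 30.0
1.23 False [ 0.9 -0.4 -1.4] [0.075 0.008 0.139] 30.3417
1.1 False [-0.  -0.1  0.1] [0.062 0.007 0.139] 30.6833
0.97 False [ 1.7  1.  -0. ] [0.049 0.005 0.138] 31.025
0.84 False [0.6 0.6 0.7] [0.036 0.004 0.134] 31.3667
0.71 False [1.5 0.7 1.1] [0.023 0.003 0.129] 31.7083
0.58 False [1.3 1.5 1.6] [0.011 0.001 0.122] 32.0583
0.45 False [-0.8  0.6  2.2] [-0.002 -0.     0.114] 32.425
0.32 False [-0.8  0.7  2.9] [-0.014 -0.001  0.105] 32.7917
```

```bash
python3 - <<'E'
from h import *
f0=bot.read_ft_force()
print(bot.move_linear(case(-.03,0,.092),speed=.05,until_force=5),np.round(bot.read_ft_force()-f0,1))
print(bot.move_linear(case(-.038,0,.083),speed=.04,until_force=6),np.round(bot.read_ft_force()-f0,1))
z=bot.read_position()[2]
for zz in np.arange(z-.001,.0695,-.001):
    h=bot.move_linear(case(-.038,0,zz),speed=.01,until_force=8); F=bot.read_ft_force()
    print(h,round(bot.read_position()[2],4),np.round(F,1))
    if h or F[2]>15: break
print(bot.read_clock())
E
```

```text
False [-0.9  0.1  0.5]
True [1.1 0.2 2.4]
False 0.0827 [2.3 2.5 4.7]
False 0.0818 [0.9 2.5 7.7]
False 0.0809 [0.7 1.9 8.9]
False 0.0796 [-0.6 -0.1  6.2]
False 0.0776 [ 0.3  0.4 -0.5]
False 0.0769 [-0.5 -1.2  0.9]
False 0.0761 [-0.8  0.4  4. ]
False 0.075 [-2.6 -0.8  4.3]
False 0.074 [-4.  -1.4  4. ]
False 0.073 [-3.5  0.   3.6]
False 0.0723 [-4.6 -0.9  6.1]
False 0.0715 [-4.8 -0.1  8.8]
False 0.0708 [-5.2  0.2 10.6]
37.05
```

```bash
python3 - <<'E'
from h import *
bot.move_linear(case(-.045,0,.12),speed=.05)
bot.move_linear(case(-.16,0,.25),speed=.15); bot.wait(1)
im=bot.camera("scene"); cv2.imwrite("pics/s3.png",cv2.resize(im[170:380,180:460],None,fx=2,fy=2)[:,:,::-1])
print(blobs(im,(0,180,90),(4,255,255))[:3],blobs(im,(6,200,120),(16,255,255),100)[:2],bot.read_clock())
E
```

```text
[(77, [503.1, 238.2], [498, 234, 11, 10]), (72, [273.6, 204.9], [268, 201, 11, 9]), (44, [300.8, 131.6], [297, 129, 8, 7])] [(994, [253.7, 230.1], [219, 202, 67, 54])] 40.5667
```

View pics/s3.png

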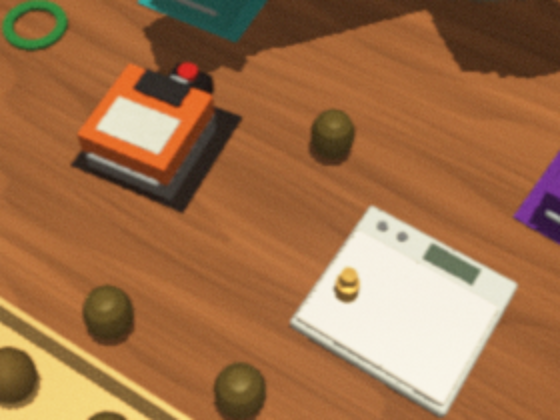

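The lid is shut: the orange blob is back at its starting pixels, (253.7,230.1). The button at (273.6,204.9) has risen, and the brass weight, kiwis and ring look undisturbed.

```bash
python3 -c "
from cell import bot
print(bot.close_job())"
```

```text
the job is handed in; nothing more can be done
None
```

I handed the job in at about 41 s: the steel weight is in the well, the lid snapped shut and stayed closed after the arm withdrew, and the last picture shows the button up and the brass weight, kiwis and ring in place (the tape roll and pen were out of that view).

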